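# Slate a silent take: hold the clapper slate up to the camera

## Task

The next take is shot without sound, so it is slated with the sticks shut: grip the small clapper slate by its two closed sticks, lift it out of the grooved stand and hold it up in the air in front of the camera on the little tripod, sticks on top and shut, writing face to the lens. Its centre should be on the lens axis about 30 cm from the front glass and the slate square to the lens, leaning and turned just as the camera is. Finish while holding it still there, in the grip; do not knock the camera or the other things on the desk.

Things in the scene. Friction and masses are not known exactly. Their poses are not given: they have to be found in the camera images.
- slate: Clapper slate, 150 wide (y) x 126 high (z) x 14 mm (x), 0.2 kg: grey board 94 mm high, white ruled writing face on +x, bare back; on top two black sticks with white slanted bars, each 16 mm high: lower fixed (94-110 mm up), upper hinged (110-126). Origin: middle of lower edge. Starts upright in any groove, sticks up and shut, foot 12 mm over the desk, face to the stand's -y (the camera's side)
- clapstick (a joint): Hinge of the slate's upper stick, at the slate's -y end: 0 = shut on the lower stick, grows to 0.9 rad as the +y end rises. Slight friction only (0.06 N m): held by the upper stick alone, the slate's weight can swing it open; pinch both sticks together across their 14 mm thickness, near mid-length
- slate_centre (a point): Centre of the whole slate, sticks included: 63 mm above the middle of its lower edge, in the middle of its thickness. Axes as slate.
- lens (a point): Centre of the front glass of the black camera on a small three-legged tripod, right half of the desk (lens barrel 64 mm across, 54 long; body 124 mm wide). Camera axes: +x the way it looks, out of the lens along the optical axis; +y its left; +z its top. It looks roughly to the robot's left, turned up to 15 degrees either way, tipped 6 degrees down to 15 up; lens 0.17 to 0.23 m high
- stand: Grooved wooden stand, fixed, 150 (x) x 225 (y) x 40 mm high; origin: centre of its underside. Four grooves 17 mm wide run along x, open-ended, at y = -82.5, -27.5, 27.5, 82.5 mm, floors 12 mm above the desk. The slate and three other flat things stand upright in them, one each, 1.5 to 2 mm play per side, 41 mm clear between neighbours
- notebook: Hardback pocket notebook standing in a groove, 148 wide x 105 high x 14 mm. Origin: middle of its lower edge.
- tablet: Small tablet in a dark rubber case standing in a groove, 200 wide x 135 high x 13 mm. Origin: middle of its lower edge.
- picture: Picture in a wooden frame standing in a groove, 180 wide x 130 high x 14 mm. Origin: middle of its lower edge.
- mouse: Black computer mouse, 104 x 58 mm, 34 mm high, on the white mouse pad between stand and camera. Origin: centre of its underside.
- mug: White mug, 82 mm across, 95 mm high, on a cork coaster beyond the stand and the mouse pad. Origin: centre of its underside.
- lens_cap: Black round lens cap, 66 mm across, 9 mm high, lying on the desk beyond the tripod. Origin: centre of its underside.

How it is judged:
On the way:
1. the slate is held in the fingers, sticks shut, lifted clear of the stand (its foot more than 70 mm above the desk) (height (world z) of slate above 0.07 m and contact force between slate and the fingers above 0.5 N and contact force between slate and stand below 0.1 N and value of joint clapstick below 0.08 rad), for 0.2 s.
At the end, for the whole second after the job is handed in: Held still in the air by its shut sticks (grip 85 mm+ above its foot), sticks up, writing face to the lens, centre 0.25-0.35 m from the glass and within 30 mm of the axis each way, within 0.17 rad of square to the camera; lens within 10 mm, others within 20 mm, untipped (x of slate_centre in the frame of lens between 0.25 and 0.35 m and y of slate_centre in the frame of lens between -0.03 and 0.03 m and z of slate_centre in the frame of lens between -0.03 and 0.03 m and angle between the x axis of slate and the x axis of lens, either way round below 0.17 rad and angle between the y axis of slate and the y axis of lens, either way round below 0.17 rad and x of lens in the frame of slate above 0.1 m and angle between slate's own z axis and vertical below 0.6 rad and value of joint clapstick below 0.08 rad and z of the grasp point in the frame of slate above 0.085 m and contact force between slate and the fingers above 0.5 N and contact force between slate and stand below 0.1 N and height (world z) of slate above 0.04 m and linear speed of slate below 0.03 m/s and angular speed of slate below 0.15 rad/s and distance of lens from where it was at the start of the episode below 0.01 m and distance of each of notebook, tablet, picture, mouse, mug, lens_cap from where it was at the start of the episode below 0.02 m and angle between each of notebook, tablet, picture, mouse, mug, lens_cap's own z axis and vertical below 0.25 rad); the arm keeps its last pose, push and grip.
It fails at once if the camera is knocked: its lens moves more than 10 mm (distance of lens from where it was at the start of the episode above 0.01 m).
It fails at once if another thing on the desk or in the stand is moved more than 20 mm or tipped (distance of any of notebook, tablet, picture, mouse, mug, lens_cap from where it was at the start of the episode above 0.02 m or angle between any of notebook, tablet, picture, mouse, mug, lens_cap's own z axis and vertical above 0.25 rad).
It also fails if it takes over 40 s, if anything falls off the work surface, if the arm or the gripper's body presses on something with over 40 N, if the wrist force passes 120 N, or if a joint passes its speed limit or range.

## Robot

A 6-joint arm with a two-finger parallel gripper is mounted at the origin on the work surface. World frame = base frame: x ahead of the robot, y to its left, z up, the work surface at z = 0. Lengths are in m, angles in rad, forces in N, time in s.
With the tool pointing down it reaches from about 0.35 to 0.975 m from the base axis. Payload 7.1 kg.
Tool frame: the origin (TCP) lies midway between the tips of the shut fingers; the grasp point (between the pads) lies 19 mm behind it; z points along the fingers, y is the line along which they close (so a half turn about z gives the same grasp; the last joint's range is limited). The gripper opens to 88 mm and grips with 3 to 60 N. Pads are 20 mm wide; open, the fingers measure 115 mm over their backs; the gripper's body (75 mm by 178 mm) begins 61 mm behind the grasp point.
Start: joints at [-1.165, 0.423, 1.63, -0, 1.089, -0.019], TCP at [0.258, -0.569, 0.223] pointing down, gripper open.
Joint ranges: [-3, 3], [-0.9, 2.11], [0.09, 2.58], [-1.31, 4.45], [0.11, 2.69], [-2.54, 2.54]. Speed limits (rad/s): [2.39, 2.39, 3.01, 3.14, 3.14, 3.14].

## Interface

Orientations are given as a 3x3 rotation matrix whose columns are the frame's x, y, z axes.
In Python, from cell import read_state, viewer, ticket gives the robot as it stands.
- The arm moves only by the shell command python3 -m inch 'ROWS' [FORCE]. ROWS is JSON, a list of rows, each a list of 7 numbers: the turn, a rotation vector about the tool's x, y, z in degrees, then the shift along the tool's x, y, z in m, then the finger opening in m, from 0 to 0.0878. A call has 1 to 20 rows; each row shifts and turns the commanded pose from where the row before left it, along the tool's axes as they then stand; what a row does not reach is not made up. A row lasts 1/12 s, in which the tool goes at most 41.7 mm and 7.16 degrees, less where a joint would pass 70% of its speed; a pose out of reach is approached as far as the arm can. A call is refused whole if a number of a shift passes 0.0417 or a number of a turn 7.16, either way. A call with a gripper value outside its range is refused whole. The fingers move at their own pace and stop on an object; FORCE is the grip in N (left out, the last holds). Time passes only in rows, so rows that do not move let the fingers close. It gives the time, the measured TCP pose, the force, the opening and the grip force at its end, in the units of the state.
- read_state(): the state, without advancing time (a new reading comes with each control period).
- viewer.snapshot(name): name is "scene" or "top" or "wrist"; returns the picture (384x512x3 uint8, blue, green, red); there is no depth.
- viewer.get_calibration(name): a dict with "camera_matrix" (3x3 intrinsics, pixels), "R" (3x3) and "t" (3): a world point X has camera coordinates R X + t. Camera axes: x right, y down, z forward; pixel columns grow to the right and rows downward; lengths in m; the calibration is good to about 2 mm. The wrist camera is an equidistant fisheye: a pixel r from the principal point sees the ray r / f radians off the axis. A picture is of the moment at which its call begins: read the wrist's pose just before it. get_calibration takes no time and is no camera call; for the wrist camera it gives the pose at the moment of the call.
- ticket.hand_in(): hands the job in; it is judged then, once.
Trained networks look in the newest picture that a camera, given by its name, has taken for a name from the list of things; names that differ only in an ending like _2 or _b are one class to them, and where a whole thing is asked for, a point or a joint stands for the part that bears it (a point fixed in the world has none). Each returns a list of dicts, best first, with "p" (0 to 1); they miss things now and then, are a little off and sometimes report something else, mostly with a low value. They report only what shows in the picture. A call takes as long as a camera call.
- viewer.boxes_of(camera, thing): "pixel" ([column, row] in pixels, amid what is visible of it).
- viewer.trace(camera, thing): "pixels" (384x512 bool, what is visible of it) and "pixel" ([column, row] in pixels, amid what is visible of it).
- viewer.mark_of(camera, thing): "pixel" ([column, row] in pixels: a listed point, or the origin of a listed thing).
The state is a dict: "time_s": time; "q": joint angles; "dq": joint speeds; "tau": joint torques, N m; "eef_pos": TCP position; "ee_rot": TCP orientation; "ft_force": force on the tool from outside, world axes, zero at the start; "torque": the same for the moment, N m; "gripper_width": opening from 0.0 (shut) to 1.0 (fully open); "grip_force": force on a finger pad.
Only numpy, scipy, OpenCV 4.12 (cv2) and the standard library are available. Lean on these libraries where they do the work, as an engineer would, in place of code of your own. Each camera call takes 0.05 s, during which the arm holds its last target. There are 200 camera calls.

## Working session

There is one attempt and no reset: what is moved stays moved. The work goes in short steps, Python scripts to look and compute and a shell command to move; the robot and the scene stay as the last step left them, time stands still between calls to the robot, and variables do not carry over. Pictures are saved under pics/ and viewed, at most 10 in all, crops included, and the job is handed in when it is done.

```bash
mkdir -p pics; ls; python3 - <<'E'
from cell import read_state, viewer
import cv2,numpy as np
s=read_state();print(s['time_s'],s['eef_pos'],np.round(s['ee_rot'],3).tolist())
ims=[]
for c in ['scene','top']:
    im=viewer.snapshot(c);ims.append(im)
    k=viewer.get_calibration(c);print(c,k['camera_matrix'],k['R'],k['t'])
    for t in ['slate','slate_centre','lens','stand','mouse','mug','lens_cap','notebook','tablet','picture']:
        r=viewer.mark_of(c,t);print(t,[(np.round(x['pixel'],1).tolist(),round(x['p'],2)) for x in r[:2]])
    cv2.imwrite(f'pics/{c}.png',cv2.resize(im,(800,600)))
print(read_state()['time_s'])
E
```

```text
pics
0.0 [ 0.25742411 -0.56891975  0.22192178] [[0.911, 0.412, -0.001], [0.412, -0.911, 0.001], [0.0, -0.002, -1.0]]
scene [[367.00354287   0.         257.0188357 ]
 [  0.         367.00354287 191.98997157]
 [  0.           0.           1.        ]] [[-0.16619565  0.98607549  0.00584198]
 [ 0.78597618  0.13604348 -0.60310332]
 [-0.59550017 -0.09564149 -0.79764168]] [ 0.13206925 -0.39518923  1.5910889 ]
slate [([310.6, 209.2], 0.62)]
slate_centre [([312.5, 196.0], 0.96)]
lens [([139.9, 158.7], 0.85)]
stand [([333.9, 209.5], 0.75)]
mouse [([230.5, 171.0], 0.62)]
mug [([276.6, 259.6], 0.57)]
lens_cap [([171.3, 231.6], 0.81), ([345.2, 209.0], 0.29)]
notebook [([359.8, 212.8], 0.7)]
tablet [([325.7, 210.2], 0.76)]
picture [([345.5, 207.7], 0.86)]
top [[437.54040682   0.         251.00298175]
 [  0.         437.54040682 203.94915171]
 [  0.           0.           1.        ]] [[-0.01221605 -0.99963285 -0.02418557]
 [-0.9865883   0.01598688 -0.1624437 ]
 [ 0.16277071  0.02187678 -0.98642136]] [-0.01779938  0.60999526  1.10733776]
slate [([188.5, 229.0], 0.57)]
slate_centre [([187.2, 221.9], 0.77)]
lens []
stand [([162.3, 236.6], 0.77)]
mouse [([296.2, 269.0], 0.84)]
mug [([220.6, 155.2], 0.89), ([344.6, 165.0], 0.71)]
lens_cap [([345.0, 166.2], 0.62)]
notebook [([124.9, 235.2], 0.64)]
tablet [([169.5, 227.2], 0.84)]
picture [([147.6, 237.1], 0.81)]
1.1
```

View pics/scene.png

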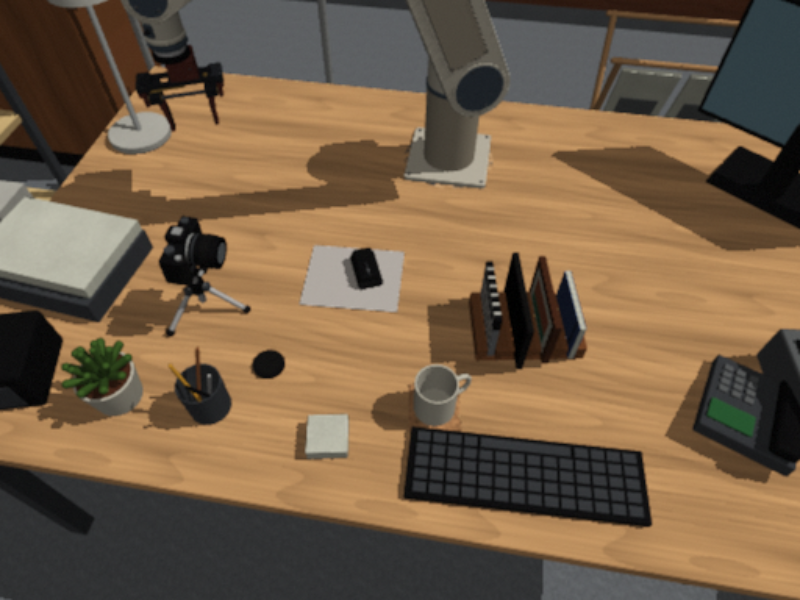

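View pics/top.png

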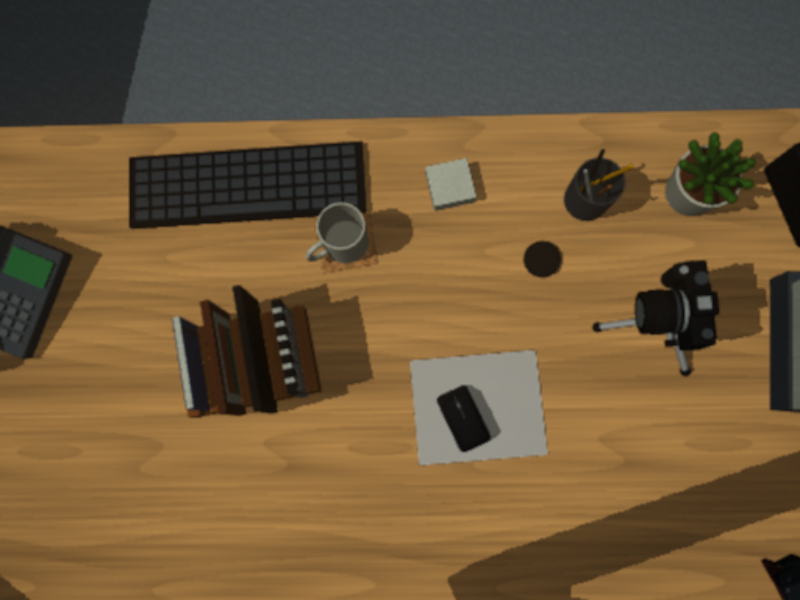

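The scene view has the camera at (195,250), looking left, and the slate in the groove nearest the camera, sticks at (490,290). The top view has the sticks at (285,345), the lens barrel at (640–690,312) and the mug at (340,230), all in 800x600 pixels.

```bash
cat > h.py <<'E'
from cell import read_state, viewer
import cv2,numpy as np
def ray(c,px):
    k=viewer.get_calibration(c);K=k['camera_matrix'];R=np.array(k['R']);t=np.array(k['t'])
    x=(px[0]-K[0][2])/K[0][0];y=(px[1]-K[1][2])/K[1][1]
    if c=='wrist':
        r=np.hypot(x,y);s=np.sin(r)/max(r,1e-9);d=np.array([x*s,y*s,np.cos(r)])
    else: d=np.array([x,y,1.])
    d=R.T@(d/np.linalg.norm(d));return -R.T@t,d
def onz(c,px,z):
    o,d=ray(c,px);return o+d*(z-o[2])/d[2]
def tri(rs):
    A=0;b=0
    for o,d in rs:
        P=np.eye(3)-np.outer(d,d);A=A+P;b=b+P@o
    X=np.linalg.solve(A,b);return X,[round(float(np.linalg.norm((np.eye(3)-np.outer(d,d))@(X-o))),4) for o,d in rs]
E
python3 - <<'E'
from h import *
S=(800/512,600/384)
im=viewer.snapshot('wrist');cv2.imwrite('pics/w0.png',cv2.resize(im,(800,600)))
k=viewer.get_calibration('wrist');print(k)
for t in ['lens','slate_centre','mouse']:
    print(t,[(np.round(x['pixel'],1).tolist(),round(x['p'],2)) for x in viewer.mark_of('wrist',t)[:2]])
viewer.snapshot('top');viewer.snapshot('scene')
for t in ['slate','stand','lens']:
  for c in ['top','scene']:
    for r in viewer.trace(c,t)[:1]:
        m=r['pixels'].astype(np.uint8);pts=cv2.findNonZero(m)[:,0];b=cv2.minAreaRect(pts);print(t,c,r['p'],len(pts),b)
        cv2.imwrite(f'pics/m_{t}_{c}.png',m*255)
print('centre',tri([ray('top',(187.2,221.9)),ray('scene',(312.5,196.0))]))
print('stand',onz('top',(162.3,236.6),0),onz('scene',(333.9,209.5),0))
# sticks top ends by eye in top pic (800x600): z=.138
for p in [(277,302),(292,392)]: print('stick end',onz('top',(p[0]/S[0],p[1]/S[1]),.138))
for p in [(489,266),(495,325)]: print('stick end sc',onz('scene',(p[0]/S[0],p[1]/S[1]),.138))
# stand right edge top z=.04
for p in [(304,307),(319,388)]: print('stand edge',onz('top',(p[0]/S[0],p[1]/S[1]),.04))
f=ray('scene',(139.9,158.7));g=ray('top',(638/S[0],311/S[1]));print('lens',tri([f,g]))
for c,t,p in [('top','mug',(220.6,155.2)),('top','mouse',(296.2,269)),('top','notebook',(124.9,235.2)),('top','lens_cap',(345,166.2))]: print(t,onz(c,p,0))
E
```

```text
{'camera_matrix': array([[297.31863964,   0.        , 258.6284561 ],
       [  0.        , 297.31863964, 192.35392569],
       [  0.        ,   0.        ,   1.        ]]), 'R': array([[ 4.13013885e-01, -9.10724565e-01,  5.45307270e-04],
       [-8.71297061e-01, -3.94959087e-01,  2.91288091e-01],
       [-2.65067846e-01, -1.20781151e-01, -9.56635223e-01]]), 't': array([-0.62471034, -0.03629161,  0.39067268])}
lens []
slate_centre []
mouse []
slate top 0.8 733 ((184.71151733398438, 222.05767822265625), (64.32608795166016, 12.747547149658203), 78.69007110595703)
slate scene 0.69 529 ((314.5397033691406, 196.2876434326172), (58.99320983886719, 11.511702537536621), 82.14668273925781)
stand top 0.67 1730 ((158.68553161621094, 230.69052124023438), (57.025611877441406, 87.78191375732422), 78.2317123413086)
stand scene 0.83 1021 ((338.0, 208.5), (43.0, 74.0), 90.0)
lens top 0.83 2089 ((434.0, 194.0), (52.0, 56.0), 0.0)
lens scene 0.92 1236 ((121.50000762939453, 158.5), (39.80200958251953, 44.27414321899414), 63.43495178222656)
centre (array([0.55994147, 0.13842439, 0.08421728]), [0.0019, 0.0019])
stand [0.53117421 0.21878209 0.        ] [0.54009805 0.22226541 0.        ]
stick end [0.62463855 0.15262574 0.138     ]
stick end [0.48318583 0.12727562 0.138     ]
stick end sc [0.49775293 0.13032883 0.138     ]
stick end sc [0.64244066 0.15256787 0.138     ]
stand edge [0.63403666 0.12495679 0.04      ]
stand edge [0.49502688 0.09840607 0.04      ]
lens (array([ 0.59222872, -0.3941309 ,  0.19499183]), [0.0036, 0.0036])
mug [0.75837433 0.05856886 0.        ]
mouse [ 0.43878733 -0.14464927  0.        ]
notebook [0.53650928 0.32210893 0.        ]
lens_cap [ 0.720148   -0.28841925  0.        ]
```

View pics/w0.png

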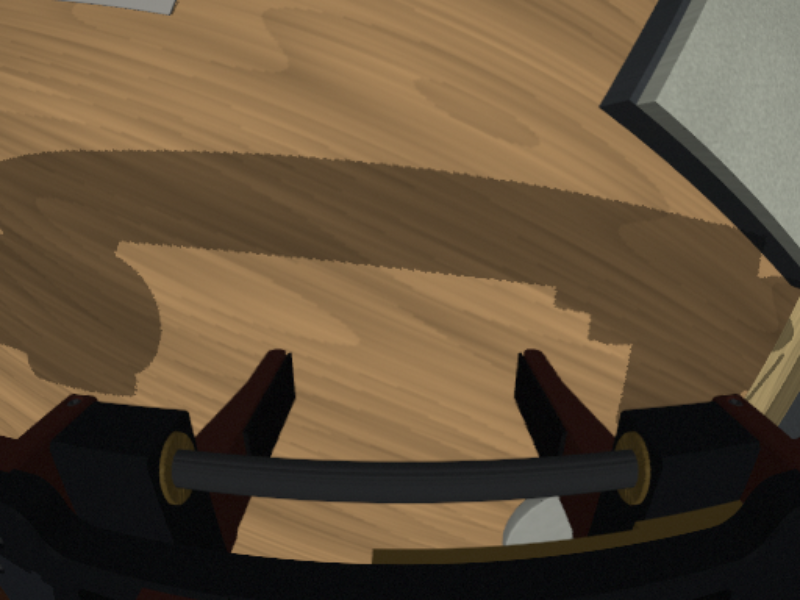

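```bash
python3 -m inch '[[0,0,7,0,-0.025,0,0.0878],[0,0,7,0,-0.03,0,0.0878],[0,6,0,0,-0.03,0,0.0878],[0,6,0,0,-0.02,0,0.0878],[0,6,0,0,0,0,0.0878],[0,6,0,0,0,0,0.0878],[0,6,0,0,0,0,0.0878],[0,0,0,0,0,0,0.0878]]'; python3 - <<'E'
from h import *
s=read_state();print(s['time_s'],s['eef_pos'],np.round(s['ee_rot'],3).tolist())
im=viewer.snapshot('wrist');cv2.imwrite('pics/w1.png',cv2.resize(im,(800,600)))
k=viewer.get_calibration('wrist');np.savez('w1.npz',R=k['R'],t=k['t'],im=im)
for t in ['lens','slate_centre','mouse']:
    print(t,[(np.round(x['pixel'],1).tolist(),round(x['p'],2)) for x in viewer.mark_of('wrist',t)[:2]])
E
```

```text
time_s: 2.37
eef_pos: [0.2275, -0.4688, 0.2217]
ee_rot: [[0.851, 0.176, 0.495], [0.151, -0.984, 0.09], [0.503, -0.002, -0.864]]
ft_force: [-0.2, 0.5, 0.1]
gripper_width: 1.002
grip_force: 0.0
2.3667 [ 0.22746567 -0.46877339  0.22173948] [[0.851, 0.176, 0.495], [0.151, -0.984, 0.09], [0.503, -0.002, -0.864]]
lens []
slate_centre [([11.7, 32.5], 0.72)]
mouse [([95.7, 88.9], 0.72)]
```

View pics/w1.png

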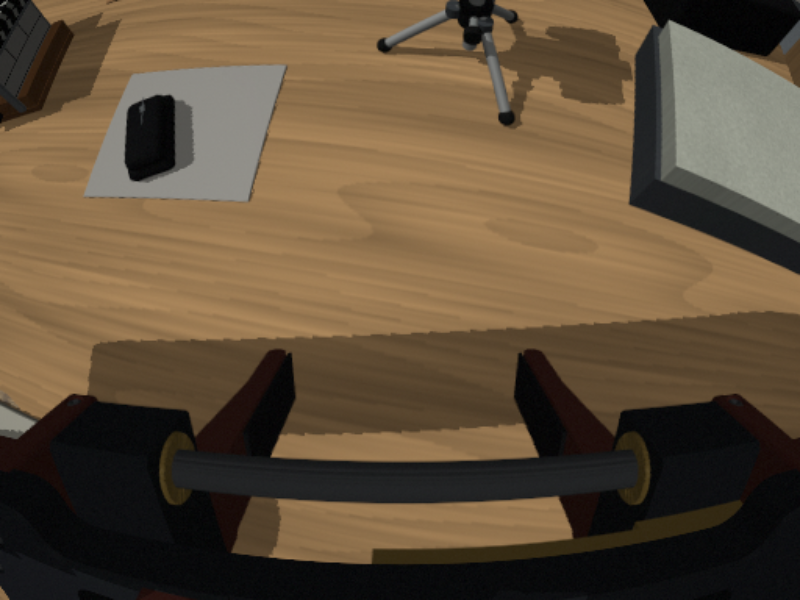

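The tripod shows at (475,25) and the camera body is cut off above the frame, so I need about 28° more tilt.

```bash
python3 -m inch '[[0,7,0,0,0,0,0.0878],[0,7,0,0,0,0,0.0878],[0,7,0,0,0,0,0.0878],[0,7,0,0,0,0,0.0878],[0,0,0,0,0,0,0.0878]]'; python3 - <<'E'
from h import *
im=viewer.snapshot('wrist');cv2.imwrite('pics/w2.png',cv2.resize(im[:190,180:480],(800,506),interpolation=cv2.INTER_CUBIC))
k=viewer.get_calibration('wrist');np.savez('w2.npz',R=k['R'],t=k['t'],im=im)
print('lens',[(np.round(x['pixel'],1).tolist(),round(x['p'],2)) for x in viewer.mark_of('wrist','lens')[:2]])
print(onz('wrist',(256,100),0), -k['R'].T@k['t'])
E
```

```text
time_s: 2.98
eef_pos: [0.2289, -0.468, 0.2201]
ee_rot: [[0.519, 0.179, 0.836], [0.089, -0.984, 0.156], [0.85, -0.006, -0.527]]
ft_force: [-0.6, -0.3, -0.2]
gripper_width: 0.995
grip_force: 0.0
lens [([255.2, 55.1], 0.96), ([30.3, 135.1], 0.43)]
[ 0.74181368 -0.36679808  0.        ] [ 0.13545954 -0.48577578  0.37453751]
```

View pics/w2.png

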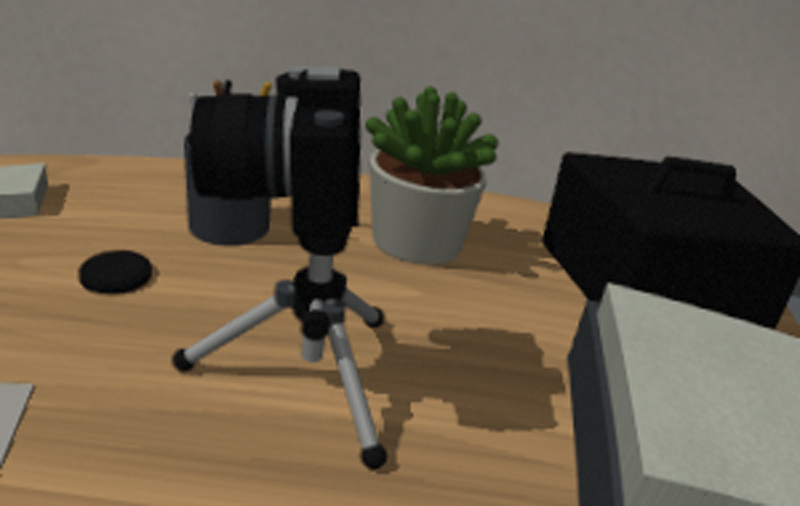

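The lens front is at about crop (200,147), which matches the network's hit at (255,55). The barrel is seen side-on and roughly level; I'll zoom both views in one picture to fit its axis.

```bash
python3 - <<'E'
from h import *
im=np.load('w2.npz')['im'];top=viewer.snapshot('top')
a=cv2.resize(im[20:95,245:325],None,fx=5,fy=5,interpolation=cv2.INTER_CUBIC)
b=cv2.resize(top[160:235,395:475],None,fx=5,fy=5,interpolation=cv2.INTER_CUBIC)
o=cv2.convertScaleAbs(np.hstack([a,b]),alpha=2.2,beta=10)
for i in range(0,800,50):cv2.line(o,(i,0),(i,4),(0,0,255),1)
for i in range(0,375,50):cv2.line(o,(0,i),(4,i),(0,0,255),1)
cv2.imwrite('pics/z.png',o)
E
```

```text
(no output)
```

View pics/z.png

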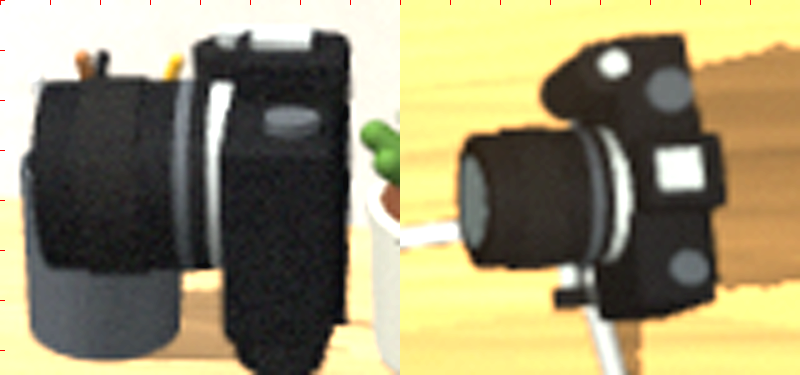

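```bash
cat > fit.py <<'E'
from h import *
from scipy.optimize import least_squares
def frames():
    w=np.load('w2.npz');Rw,tw=w['R'],w['t'];K=viewer.get_calibration('wrist')['camera_matrix']
    def wray(z):
        x=(z[0]/5+245-K[0,2])/K[0,0];y=(z[1]/5+20-K[1,2])/K[1,1];r=np.hypot(x,y)
        return -Rw.T@tw,Rw.T@np.array([x*np.sin(r)/r,y*np.sin(r)/r,np.cos(r)])
    return wray
wray=frames(); tray=lambda z:ray('top',((z[0]-400)/5+395,z[1]/5+160))
E_=[(wray(p),1) for p in [(60,80),(110,79),(165,78)]]+[(wray(p),-1) for p in [(60,267),(110,270),(165,268)]]
E_+=[(tray(p),1) for p in [(490,133),(530,130),(565,128)]]+[(tray(p),-1) for p in [(490,266),(530,266),(565,265)]]
C_=[wray((51,175)),tray((474,201)),ray('scene',(139.9,158.7))]
def axes(yaw,pit):
    x=np.array([np.cos(yaw)*np.cos(pit),np.sin(yaw)*np.cos(pit),np.sin(pit)]);y=np.cross([0,0,1],x);y/=np.linalg.norm(y)
    return np.c_[x,y,np.cross(x,y)]
def res(p):
    L=p[:3];a=axes(p[3],p[4])[:,0];out=[]
    s=[None,None]
    for (o,d),sg in E_:
        n=np.cross(a,d);n/=np.linalg.norm(n);out.append((o-L)@n)
    out=np.array(out);r=[]
    for i in (0,6):
        sg=np.sign(out[i]-out[i+3]);r+=list(out[i:i+3]-sg*p[5])+list(out[i+3:i+6]+sg*p[5])
    r=list(np.array(r)*1.0)
    for o,d in C_: r+=list((np.eye(3)-np.outer(d,d))@(L-o)*0.4)
    return np.array(r)*1000
f=least_squares(res,[.59,-.394,.195,np.pi/2,0,.032],loss='soft_l1',x_scale=[.01,.01,.01,.1,.1,.01])
L=f.x[:3];A=axes(f.x[3],f.x[4])
if __name__=='__main__':
    print('lens',L,'yaw,pitch deg',np.degrees(f.x[3:5]),'rad',f.x[5]);print(np.round(f.fun,1))
    J=f.jac;print('sd',np.sqrt(np.diag(np.linalg.inv(J.T@J)))*np.sqrt(2*f.cost/15))
    c=L+.3*A[:,0];print('slate centre target',c,'grasp pt',c+.047*A[:,2])
E
python3 fit.py
```

```text
lens [ 0.59042152 -0.39809551  0.18267705] yaw,pitch deg [91.69711371 -3.80202558] rad 0.03151122426660508
[ 0.  -0.  -0.3  0.   1.   0.   0.3 -0.  -0.  -1.2 -0.2  0.2  0.3 -0.9
  0.2 -0.1 -0.1  0.   1.6  1.6 -2.2]
sd [0.00082318 0.00164552 0.00068056 0.02826452 0.02902399 0.00024927]
slate centre target [ 0.58155631 -0.09888708  0.1627843 ] grasp pt [ 0.58146401 -0.09577191  0.20968086]
```

Radius comes out at 31.5 mm against the true 32, so the fit holds: pitch −3.8°, yaw 91.7°. Now untilt and move above the slate, stopping short in x so the wrist camera can see the sticks.

```bash
python3 -m inch '[[0,-6.5,0,0,-0.02,0,0.044],[0,-6.5,0,0,-0.035,0,0.044],[0,-6.5,0,0,-0.04,0,0.044],[0,-6.5,0,0,-0.04,0,0.044],[0,-6.5,0,0,-0.04,0,0.044],[0,-6.5,0,0,-0.04,0,0.044],[0,-6.5,0,0,-0.04,0,0.044],[0,-6.5,0,0,-0.04,0,0.044],[0,-6.2,0,0,-0.035,0,0.044],[0,0,0,0.02,-0.03,0,0.044],[0,0,0,0.035,-0.03,0,0.044],[0,0,0,0.035,-0.03,0,0.044],[0,0,0,0.035,-0.03,0,0.044],[0,0,0,0.035,-0.03,0,0.044],[0,0,0,0.035,-0.02,0,0.044],[0,0,0,0.035,-0.02,0,0.044],[0,0,0,0.035,-0.01,0,0.044],[0,0,0,0.035,-0.008,0,0.044],[0,0,0,0.03,0,0,0.044],[0,0,0,0,0,0,0.044]]'; python3 - <<'E'
from h import *
im=viewer.snapshot('wrist');cv2.imwrite('pics/w3.png',cv2.resize(im,(800,600)))
k=viewer.get_calibration('wrist');np.savez('w3.npz',R=k['R'],t=k['t'],im=im)
for t in ['slate_centre','slate']: print([(np.round(x['pixel'],1).tolist(),round(x['p'],2)) for x in viewer.mark_of('wrist',t)[:2]])
E
```

```text
time_s: 4.8
eef_pos: [0.4403, 0.0497, 0.2582]
ee_rot: [[0.976, 0.187, 0.107], [0.185, -0.982, 0.034], [0.111, -0.013, -0.994]]
ft_force: [0.3, -0.6, 1.6]
gripper_width: 0.498
grip_force: 0.0
[([200.0, 82.4], 0.8)]
[([208.2, 91.0], 0.9)]
```

View pics/w3.png

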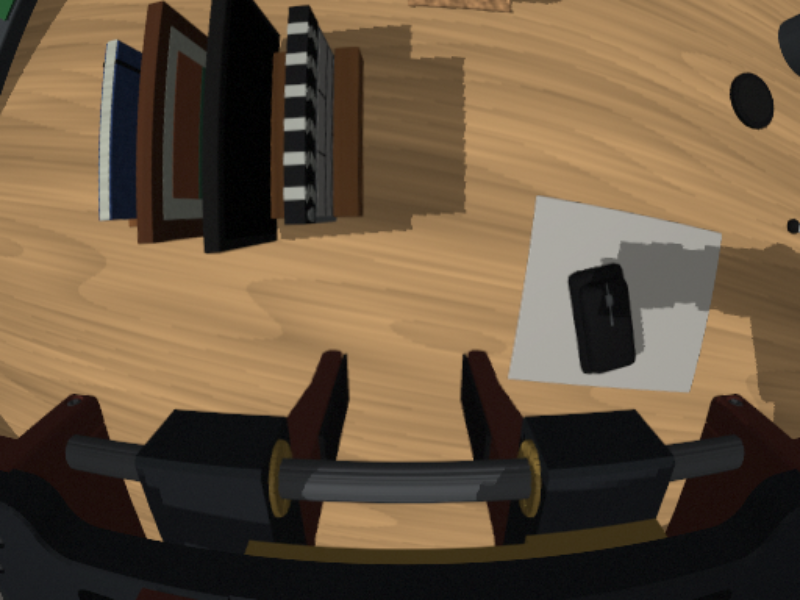

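The wrist view shows the sticks as a vertical bar from (299,8) to (294,221), with the tablet to its left at (245,120). I'll turn those ends into world positions and work out the move.

```bash
python3 - <<'E'
from h import *
a=onz('wrist',(299/1.5625,8/1.5625),.138);b=onz('wrist',(294/1.5625,221/1.5625),.138)
print(a,b,(a+b)/2,np.linalg.norm(a-b),np.degrees(np.arctan2(a[1]-b[1],a[0]-b[0])))
c=onz('wrist',(200,82.4),.075);print('centre',c, 'cross', onz('wrist',(296/1.5625,115/1.5625),.138))
s=read_state();R=s['ee_rot'];print(s['eef_pos'],np.round(R,3).tolist(),np.degrees(np.arctan2(R[1,0],R[0,0])))
E
```

```text
[0.61762664 0.15428313 0.138     ] [0.47657437 0.12827634 0.138     ] [0.54710051 0.14127973 0.138     ] 0.14342975347636625 10.446698009556096
centre [0.54495173 0.14253876 0.075     ] cross [0.54345074 0.13959924 0.138     ]
[0.43353343 0.04766665 0.25580653] [[0.978, 0.185, 0.098], [0.183, -0.983, 0.033], [0.103, -0.015, -0.995]] 10.583214390966829
```

```bash
python3 -m inch '[[-0.9,-6,0,0,0,0,0.044],[0,0,0,0.0334,-0.0174,0,0.044],[0,0,0,0.0334,-0.0174,0,0.044],[0,0,0,0.0334,-0.0174,0,0.044],[0,0,0,0.0334,-0.0174,0,0.044],[0,0,0,0,0,0.03,0.044],[0,0,0,0,0,0.02,0.044],[0,0,0,0,0,0,0.044],[0,0,0,0,0,0,0.044]]'; python3 - <<'E'
from h import *
im=viewer.snapshot('wrist');cv2.imwrite('pics/w4.png',cv2.resize(im,(800,600)))
k=viewer.get_calibration('wrist')
s=read_state();R=s['ee_rot'];print(s['eef_pos'],np.round(R,3).tolist())
# expected finger/slate in view
E
```

```text
time_s: 5.7
eef_pos: [0.5508, 0.1393, 0.2044]
ee_rot: [[0.983, 0.182, -0.005], [0.182, -0.983, -0.001], [-0.006, 0.0, -1.0]]
ft_force: [0.8, -0.3, 0.4]
gripper_width: 0.502
grip_force: 0.0
[0.55176631 0.1394054  0.20555907] [[0.983, 0.182, -0.003], [0.182, -0.983, -0.001], [-0.003, 0.0, -1.0]]
```

View pics/w4.png

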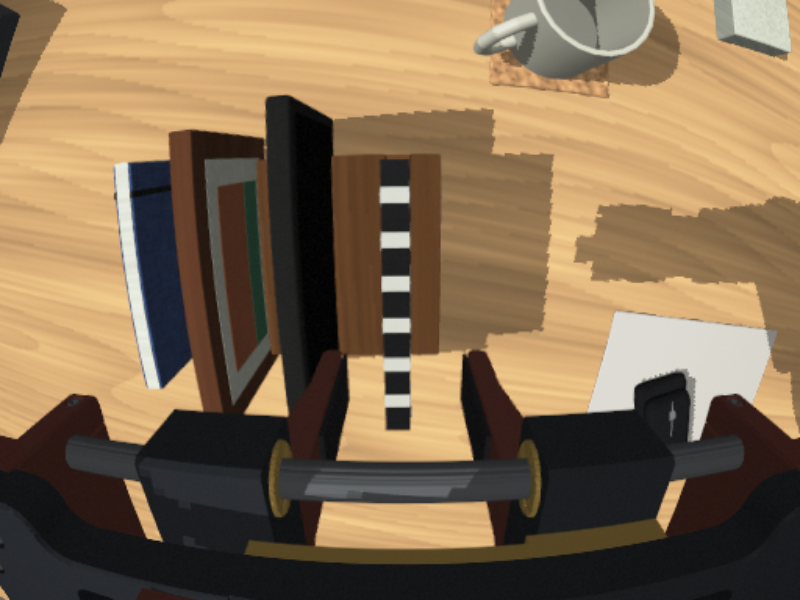

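Sticks run from (395,160) to (398,429), midway between the fingertips at (345,355) and (465,355) to within a few mm. Compute the last offset.

```bash
python3 - <<'E'
from h import *
a=onz('wrist',(395/1.5625,160/1.5625),.138);b=onz('wrist',(398/1.5625,429/1.5625),.138);m=(a+b)/2
s=read_state();R=s['ee_rot'];print(a,b,m,np.linalg.norm(a-b),np.degrees(np.arctan2(a[1]-b[1],a[0]-b[0])),R.T@(m-s['eef_pos']))
E
```

```text
[0.63053523 0.15880285 0.138     ] [0.48370551 0.13053984 0.138     ] [0.55712037 0.14467134 0.138     ] 0.14952512750426483 10.895508815070224 [ 0.00643874 -0.00420987  0.06753846]
```

```bash
python3 -m inch '[[0,0,0,0.006,-0.0042,0,0.044],[0,0,0,0,0,0.025,0.044],[0,0,0,0,0,0.025,0.044],[0,0,0,0,0,0.025,0.044],[0,0,0,0,0,0.02,0.044],[0,0,0,0,0,0.007,0.044],[0,0,0,0,0,0,0.044],[0,0,0,0,0,0,0.044]]'
```

```text
time_s: 6.42
eef_pos: [0.558, 0.1451, 0.1036]
ee_rot: [[0.983, 0.182, -0.002], [0.182, -0.983, -0.0], [-0.002, -0.0, -1.0]]
ft_force: [-0.8, 0.4, -0.6]
gripper_width: 0.504
grip_force: 0.0
```

```bash
python3 -m inch '[[0,0,0,0,0,0,0.02],[0,0,0,0,0,0,0.012],[0,0,0,0,0,0,0.008],[0,0,0,0,0,0,0.005],[0,0,0,0,0,0,0.005],[0,0,0,0,0,0,0.005],[0,0,0,0,0,0,0.005]]' 35
```

```text
time_s: 7.0
eef_pos: [0.5573, 0.145, 0.1028]
ee_rot: [[0.983, 0.183, -0.003], [0.183, -0.983, -0.0], [-0.003, -0.0, -1.0]]
ft_force: [-0.7, -1.0, 5.1]
gripper_width: 0.156
grip_force: 35.0
```

Gripped at a 13.7 mm opening. Lift straight up.

```bash
python3 -m inch '[[0,0,0,0,0,-0.008,0.005],[0,0,0,0,0,-0.015,0.005],[0,0,0,0,0,-0.02,0.005],[0,0,0,0,0,-0.02,0.005],[0,0,0,0,0,-0.02,0.005],[0,0,0,0,0,-0.02,0.005],[0,0,0,0,0,-0.015,0.005],[0,0,0,0,0,-0.012,0.005],[0,0,0,0,0,0,0.005],[0,0,0,0,0,0,0.005],[0,0,0,0,0,0,0.005]]'; python3 - <<'E'
from h import *
for c in ['wrist','scene','top']:
    viewer.snapshot(c);r=viewer.mark_of(c,'slate_centre');print(c,[(np.round(x['pixel'],1).tolist(),round(x['p'],2)) for x in r[:2]])
from fit import L,A
s=read_state();R=s['ee_rot']
print(s['eef_pos'],s['ft_force'])
# desired tool: x = -A_y, y = A_x *(-1)?, z=-A_z
D=np.c_[-A[:,1],-A[:,0],-A[:,2]];print(np.round(D,3).tolist(),np.linalg.det(D))
E
```

```text
time_s: 7.92
eef_pos: [0.5567, 0.1448, 0.2312]
ee_rot: [[0.983, 0.183, -0.006], [0.183, -0.983, -0.001], [-0.006, -0.0, -1.0]]
ft_force: [-0.1, -0.5, -3.2]
gripper_width: 0.157
grip_force: 35.0
wrist []
scene [([317.1, 171.1], 0.86)]
top [([178.1, 215.7], 0.63)]
[0.55723548 0.14489888 0.23157603] [ 0.78111626  0.19489392 -2.33906239]
[[1.0, 0.03, 0.002], [0.03, -0.997, -0.066], [-0.0, 0.066, -0.998]] 1.0000000000000004
```

```bash
python3 -m inch '[[0,0,0,0,0.012,0,0.005],[0,0,0,-0.002,0.02,0,0.005],[0,0,0,-0.002,0.025,0,0.005],[0,0,0,-0.0025,0.028,0.004,0.005],[0,0,0,-0.0025,0.028,0.005,0.005],[0,0,0,-0.0025,0.028,0.006,0.005],[0,0,0,-0.0025,0.028,0.006,0.005],[0,0,0,-0.0025,0.028,0.006,0.005],[0,0,0,-0.002,0.022,0.006,0.005],[0,0,0,-0.002,0.015,0.005,0.005],[0,0,0,0,0.008,0.003,0.005],[0,0,3,0,0,0,0.005],[0,0,3,0,0,0,0.005],[0,0,2.8,0,0,0,0.005],[-2,0,0,0,0,0,0.005],[-1.8,0,0,0,0,0,0.005],[0,0,0,0,0,0,0.005],[0,0,0,0,0,0,0.005],[0,0,0,0,0,0,0.005]]'; python3 - <<'E'
from h import *
from fit import L,A
from scipy.spatial.transform import Rotation as Ro
rs=[]
for c in ['scene','top']:
    im=viewer.snapshot(c);cv2.imwrite(f'pics/end_{c}.png',cv2.resize(im,(800,600)))
    for t in ['slate_centre','lens']:
        r=viewer.mark_of(c,t);print(c,t,[(np.round(x['pixel'],1).tolist(),round(x['p'],2)) for x in r[:2]])
        if t=='slate_centre' and r: rs.append(ray(c,r[0]['pixel']))
if len(rs)==2:
    X,e=tri(rs);print('centre seen',X,e,'in lens',A.T@(X-L))
s=read_state();R=s['ee_rot'];D=np.c_[-A[:,1],-A[:,0],-A[:,2]]
c=s['eef_pos']+.028*R[:,2];print('by arm, in lens',A.T@(c-L),'turn left deg',np.degrees(Ro.from_matrix(R.T@D).as_rotvec()))
E
```

```text
time_s: 9.8
eef_pos: [0.5815, -0.0966, 0.1913]
ee_rot: [[1.0, 0.031, -0.002], [0.03, -0.997, -0.066], [-0.004, 0.066, -0.998]]
ft_force: [-0.3, 0.3, -3.1]
gripper_width: 0.159
grip_force: 35.0
scene slate_centre [([237.2, 177.2], 0.84), ([234.2, 172.8], 0.66)]
scene lens [([137.9, 160.5], 0.71)]
top slate_centre [([283.3, 208.5], 0.39)]
top lens [([409.2, 201.0], 0.98)]
centre seen [ 0.57973636 -0.10265279  0.15319531] [0.0034, 0.0034] in lens [ 0.29693384  0.00193067 -0.0098139 ]
by arm, in lens [3.00082026e-01 2.26867214e-04 5.83499104e-04] turn left deg [0.00950601 0.2323669  0.02884666]
```

View pics/end_scene.png

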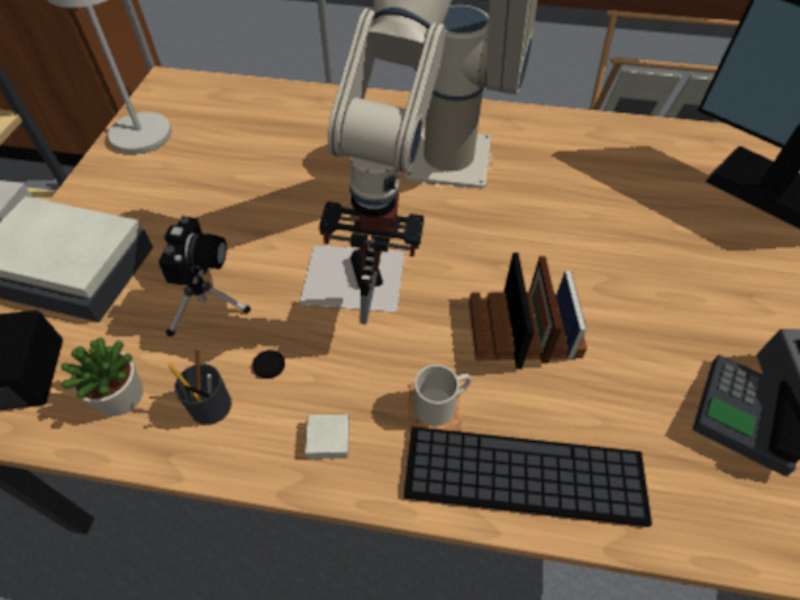

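The slate hangs at (368,285), sticks shut, facing the camera, and the other things are where they were. The arm puts its centre at (0.300, 0.000, 0.001) in the lens frame, and the images agree to about 1 cm.

```bash
python3 -c "
from cell import ticket;print(ticket.hand_in())"
```

```text
the job is handed in; nothing more can be done
None
```

I handed the job in with the slate held still by its shut sticks, about 30 cm in front of the lens, on its axis to within about 1 cm by the images and square to it; nothing else on the desk appeared to have moved, and no verdict came back.

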